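Seat the dressing stone in its spring holder and lock it

ROBOT

A 6-joint arm with a two-finger parallel gripper is mounted at the origin on a cart in front of the work surface, level with it; the furniture and walls round the work are solid. World frame = base frame: x ahead of the robot, y to its left, z up, the work surface at z = 0. Lengths are in mm, angles in rad, forces in N, time in s.
With the tool pointing down it reaches from about 350 to 975 mm from the base axis. Payload 7.1 kg.
Tool frame: the origin (TCP) lies between the finger pads; the fingertips stand 17 mm ahead of it and the grasp point (between the pads) lies 2 mm behind it; z points along the fingers, y is the line along which they close (so a half turn about z gives the same grasp; the last joint's range is limited). The gripper opens to 88 mm and grips with 3 to 60 N. Pads are 20 mm wide; open, the fingers measure 115 mm over their backs; the gripper's body (75 mm by 178 mm) begins 61 mm behind the grasp point.
Start: joints at [-1.252, 0.423, 1.63, -0, 1.089, -0.019], TCP at [207.15, -589.656, 239.675] pointing down, gripper open.
Joint ranges: [-3, 3], [-0.9, 2.11], [0.09, 2.58], [-1.31, 4.45], [0.11, 2.69], [-2.54, 2.54]. Speed limits (rad/s): [2.39, 2.39, 3.01, 3.14, 3.14, 3.14].

INTERFACE

Orientations are given as a rotation vector (axis times angle).
In Python, from workcell import ctrl gives the robot as it stands.
- The arm moves only by the tool jog_arm, called as name(argument=value, ...) on one line, values as JSON. Schema: {"type":"object","properties":{"plan":{"type":"array","items":{"type":"array","prefixItems":[{"type":"array","items":{"type":"number"},"minItems":3,"maxItems":3},{"type":"array","items":{"type":"number"},"minItems":3,"maxItems":3}],"minItems":2,"maxItems":2},"minItems":1,"maxItems":5},"finger_gap":{"type":"number"},"only":{"type":"string"},"quiet":{"type":"boolean"},"lines":{"type":"string"}},"required":["plan"],"additionalProperties":false}. plan is a list of rows, 1 to 5 of them, each written [[dx, dy, dz], [rx, ry, rz]]: dx, dy, dz in m, then a rotation vector rx, ry, rz in units of 0.1 rad; each row shifts and turns the commanded pose from where the row before left it, along the tool's axes as they then stand; what a row does not reach is not made up. A row lasts 1/12 s, in which the tool goes at most 41.7 mm and 0.125 rad, less where a joint would pass 70% of its speed; a pose out of reach is approached as far as the arm can. finger_gap is the finger opening in mm, set as the call begins (left out keeps the last). The fingers move at their own pace and stop on an object; the grip force is fixed at half the most. Time passes only in rows, so rows that do not move let the fingers close. The tool returns the time, the measured TCP pose, the force, the opening and the grip force at its end. only (a regular expression) keeps the lines of the reply that match it, lines (a string "A,B") keeps lines A to B, and quiet returns only ok. Input that does not fit is refused with a message, and nothing moves.
- ctrl.get_obs(): the state, without advancing time (a new reading comes with each control period).
- ctrl.get_image(name): name is "scene" or "side" or "wrist"; returns a dict with "img" (384x512x3 uint8, red, green, blue), "fx", "fy", "cx", "cy" (pixels), "R" (3x3) and "t" (3): a world point X has camera coordinates R X + t. Camera axes: x right, y down, z forward; pixel columns grow to the right and rows downward; lengths in mm; the calibration is good to about 2 mm. The wrist camera is an equidistant fisheye: a pixel r from the principal point sees the ray r / f radians off the axis. A picture is of the moment at which its call begins. There is no depth.
- ctrl.close_job(): hands the job in; it is judged then, once.
The state is a dict: "t": time; "qpos": joint angles; "qvel": joint speeds; "joint_torque": joint torques, N m; "ee_pos": TCP position; "orientation": TCP orientation; "ft_force": force on the tool from outside, world axes, zero at the start; "moment": the same for the moment, N m; "width": finger opening in mm; "grasp_force": force on a finger pad.
Only numpy, scipy, OpenCV 4.12 (cv2) and the standard library are available. Lean on these libraries where they do the work, as an engineer would, in place of code of your own. Each camera call takes 0.05 s, during which the arm holds its last target. There are 200 camera calls.

TASK

Fit the loose dressing stone into the pocket of the stone holder: its tongue goes in under the holder's lip, against the spring plunger, so that the whole plate lies flat on the pocket floor in front of the heel wall. Then swing the holder's lever shut over the heel of the plate as far as it goes, and let go. Do not knock over the small bottle.

Things in the scene. Friction and masses are not known exactly. Their poses are not given: they have to be found in the camera images.
- stone: Part to fit, 0.25-0.5 kg: aluminium plate 8 mm thick, grey block on top. Plate 56 mm wide (y) from x=-65 to 45 mm, then a tongue 36 mm wide to x=65. Block 48 mm wide, x=-41 to 45, z=8 to 30: grip it across its width near x=0. Bare plate behind it (x<-41) is the heel. Origin on the underside, +x to the tongue, z up. Lies plate down. (The stone in a black case is a bystander.)
- tongue_tip (a point): Middle of the lower front edge of the stone's tongue, at (65, 0, 0) mm in the stone's frame; axes as the stone's.
- holder: Aluminium holder on a dark steel base 174x104 mm, fixed to the bench. Origin on the bench under the pocket, +x from heel end to lip end, z up. Pocket floor at z=12 mm. Heel wall: inner face x=-65.5, 6.5 mm high over the floor. Side walls: inner faces y=+-29.25, 9 high, flared, open between x=-30 and 27 for fingers. Tongue guides from x=50 on: inner faces y=+-20, 13 high.
- pocket (a point): Point on the pocket floor where the stone's origin lies when seated (12 mm above the holder's origin); axes as the holder's. Seated, the stone's x runs along this x.
- lip_edge (a point): Middle of the lower front edge of the fixed lip that spans the tongue guides: x=55 mm, 13 mm above the pocket floor; lip reaches to x=88, top 19 mm above the floor. It bars the stone from going straight down flat: enter with the heel raised (6 to 15 degrees), tongue tip low and under the lip. Axes as the holder's.
- plunger_face (a point): Middle of the spring plunger's face under the lip (24 mm wide, 8 mm high, moves along the holder's x). Free at x=58 mm, at most pressed back to x=68 (1 N at first, 5 N there). The tongue must press it back 7 to 10 mm before the heel can come down in front of the heel wall; then it holds the stone against that wall.
- pocket_tongue (a point): Where tongue_tip lies when the stone is seated: (65, 0, 0) mm in the pocket frame.
- lever (a joint): Lever angle, rad, about the vertical through lever_pivot, counter-clockwise seen from above: 0 open (arm along the holder's -x, away from the pocket), 1.57 shut at its stop (arm along the holder's -y, over the heel). Starts 0 to 0.25, stays where left; about 2 N at the knob moves it. Arm 12 mm wide, 6 thick, its underside 11 mm above the pocket floor: passes only over a seated heel.
- lever_knob (a point): On the axis of the lever's upright black knob, 10 mm below its top and 45 mm above the pocket floor; knob 14 mm in diameter, standing free from 17 to 55 mm above the floor, 60 mm from the pivot.
- lever_pivot (a point): On the lever's pivot axis, at the height of lever_knob; at (-57, 48) mm in the holder's frame.
- mist_bottle: Small spray bottle with a blue label, 41 mm across and 148 mm high, standing loose behind the work. Origin at its underside.

How it is judged:
By the outcome, as a careful person would: the job done as asked, in the order asked, and still so for the second after the job is handed in, with the robot touching nothing.
It also fails if it takes over 61 s, if anything falls off the work surface, if the arm or the gripper's body presses on something with over 40 N, if the wrist force passes 120 N, or if a joint passes its speed limit or range.

## Working session

There is one attempt and no reset: what is moved stays moved. The work goes in short steps, Python scripts to look and compute and a tool call to move; the robot and the scene stay as the last step left them, time stands still between calls to the robot, and variables do not carry over. Pictures are saved under pics/ and viewed, at most 13 in all, crops included, and the job is handed in when it is done.

```bash
ls; mkdir -p pics; cat > h.py <<'E'
import numpy as np, cv2
from workcell import ctrl
def snap(n,f):
    d=ctrl.get_image(n); cv2.imwrite(f'pics/{f}.png',cv2.cvtColor(d['img'],cv2.COLOR_RGB2BGR)); np.save(f'pics/{f}.npy',d,allow_pickle=True); return d
def load(f): return np.load(f'pics/{f}.npy',allow_pickle=True).item()
def ray(d,u,v,fish=False):
    x=(u-d['cx'])/d['fx']; y=(v-d['cy'])/d['fy']
    if fish:
        r=np.hypot(x,y); s=np.sin(r)/r if r>1e-9 else 1; c=np.array([x*s,y*s,np.cos(r)])
    else: c=np.array([x,y,1.])
    R=np.array(d['R']); t=np.array(d['t']); return -R.T@t, R.T@c/np.linalg.norm(c)
def onz(d,u,v,z,fish=False):
    o,r=ray(d,u,v,fish); return o+r*(z-o[2])/r[2]
def tri(a,b):
    (o,r),(p,q)=a,b
    s=np.linalg.lstsq(np.c_[r,-q],p-o,rcond=None)[0]; A=o+s[0]*r;B=p+s[1]*q
    return (A+B)/2,np.linalg.norm(A-B)
def proj(d,X,fish=False):
    c=np.array(d['R'])@np.array(X,float)+np.array(d['t'])
    if fish:
        r=np.hypot(c[0],c[1]); k=np.arctan2(r,c[2])/r; return d['cx']+d['fx']*c[0]*k,d['cy']+d['fy']*c[1]*k
    return d['cx']+d['fx']*c[0]/c[2],d['cy']+d['fy']*c[1]/c[2]
E
python3 - <<'E'
from h import *
a=snap('scene','s0');b=snap('side','d0');c=snap('wrist','w0')
for d in(a,b,c):
    R=np.array(d['R']);print(-R.T@np.array(d['t']),R[2],d['fx'],d['cx'],d['cy'])
im=[cv2.cvtColor(d['img'],cv2.COLOR_RGB2BGR) for d in(a,b,c)]
z=np.zeros((384,512,3),np.uint8)
m=np.vstack([np.hstack(im[:2]),np.hstack([im[2],z])]); cv2.imwrite('pics/m0.png',cv2.resize(m,(800,600),interpolation=cv2.INTER_AREA))
o=ctrl.get_obs();print(o)
E
```

```text
pics
workcell.py
[-269.83396129  530.69848118  625.43932076] [ 0.75304852 -0.41095412 -0.51384301] 458.1112982216087 253.33942622209025 183.02087905343691
[316.84828616 803.39290157 745.66432377] [ 0.24251049 -0.71846232 -0.65192067] 397.1928384760948 262.44635950620085 187.59551576509676
[ 272.80201918 -567.54568526  384.31353705] [-0.24076238 -0.08301745 -0.96702719] 297.3186396354542 247.54323639421045 189.48229952355356
{'t': 0.15, 'qpos': array([-1.25203679e+00,  4.23684519e-01,  1.63049455e+00, -4.70766675e-05,
        1.08859966e+00, -1.89890638e-02]), 'qvel': array([-5.90368955e-04, -1.45853665e-03, -1.71697916e-03,  1.20822424e-03,
        5.85266121e-04,  6.01814726e-06]), 'joint_torque': array([-2.27419628e-04, -5.44983280e+01, -2.73919737e+01,  6.44135708e-02,
        2.05008482e-02, -6.93340553e-05]), 'ee_pos': array([ 206.99381003, -589.29567524,  239.07607594]), 'orientation': array([-3.09574647e+00, -5.27853940e-01,  3.42838804e-04]), 'ft_force': array([ 0.39485486, -0.35399668,  0.09538446]), 'moment': array([-0.01047417, -0.04282248,  0.00846437]), 'grasp_force': 0.0, 'width': 87.88293960701036}
```

View pics/m0.png

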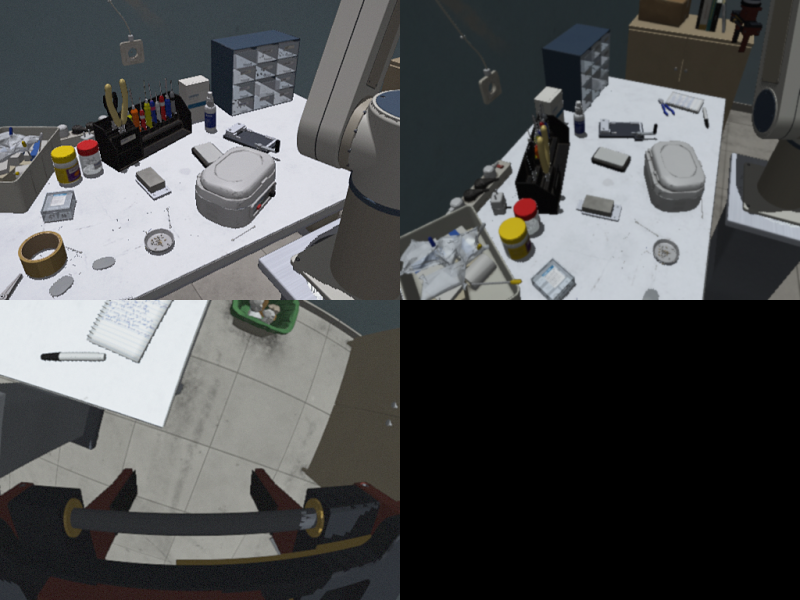

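The scene shows the loose stone at about (195,232) in the scene view and (256,265) in the side view. The holder is at about (320,177) and (285,166), with the bottle just behind it and the cased stone between them. Next I'll get coarse positions and an enlarged view.

```bash
python3 - <<'E'
from h import *
a=load('s0');b=load('d0')
for n,p,q in(('stone',(195,232),(256,264)),('holder',(320,177),(285,166)),('bottle',(268,167),(230,172)),('case',(265,197),(270,203)),('bigcase',(300,245),(350,225))):
    print(n,tri(ray(a,*p),ray(b,*q)),onz(a,*p,15),onz(b,*q,15))
f=lambda d,x,y,w,h:cv2.resize(cv2.cvtColor(d['img'],cv2.COLOR_RGB2BGR)[y:y+h,x:x+w],(800,300),interpolation=cv2.INTER_CUBIC)
cv2.imwrite('pics/m1.png',np.vstack([f(a,240,120,133,50+0) if 0 else f(a,160,145,213,80),f(b,190,135,213,80)]))
E
```

```text
stone (array([512.36001795, 254.78500537,  11.62908551]), np.float64(0.7237212691164229)) [508.4287475 255.929018   15.       ] [511.3229806  257.74228357  15.        ]
holder (array([ 559.13558968, -121.59835098,   15.07633562]), np.float64(1.407486321181563)) [ 560.07806447 -122.69860885   15.        ] [ 558.89641494 -120.56789274   15.        ]
bottle (array([711.46786755, -54.39548305,  -5.01379422]), np.float64(2.8533682058033776)) [678.4680005 -33.978181   15.       ] [701.69845301 -33.61678987  15.        ]
case (array([547.28513792,  53.33551857,  17.79284808]), np.float64(0.5414895777316648)) [551.3513928   50.80466125  15.        ] [548.06366656  50.84262371  15.        ]
bigcase (array([327.84886617,  96.45118095,  45.17172367]), np.float64(14.62787620638112)) [351.89141042  83.09322881  15.        ] [329.93216384  55.30030453  15.        ]
```

View pics/m1.png

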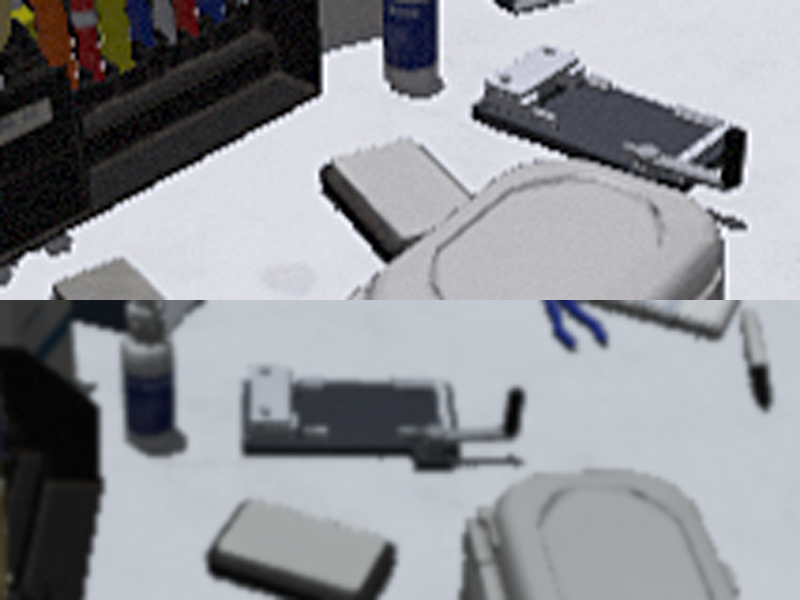

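The holder's lip points away from the robot, beside the bottle. Its lever and knob point toward the robot, with the pivot on the world +y side. I'll move the wrist camera over the holder.

Units first: shifts go in m and turns go in units of 0.1 rad. So 30 mm is 0.03, -22 mm is -0.022.

jog_arm(plan=[[[0.03, -0.022, 0], [0, 0, 0]], [[0.03, -0.022, 0], [0, 0, 0]], [[0.03, -0.022, 0], [0, 0, 0]], [[0.03, -0.022, 0], [0, 0, 0]], [[0.03, -0.022, 0], [0, 0, 0]]])

```text
t: 0.57
ee_pos: [312.7, -434.5, 239.4]
orientation: [-3.097, -0.527, 0.0]
ft_force: [1.1, -0.2, -0.4]
width: 87.9
grasp_force: 0.0
```

jog_arm(plan=[[[0.03, -0.022, 0], [0, 0, 0]], [[0.03, -0.022, 0], [0, 0, 0]], [[0.03, -0.022, 0], [0, 0, 0]], [[0.03, -0.022, 0], [0, 0, 0]], [[0.03, -0.022, 0], [0, 0, 0]]])

```text
t: 0.98
ee_pos: [417.9, -281.0, 239.6]
orientation: [-3.097, -0.528, 0.0]
ft_force: [1.7, -0.7, 0.2]
width: 88.1
grasp_force: 0.0
```

jog_arm(plan=[[[0.03, -0.022, 0], [0, 0, 0]], [[0.03, -0.022, 0], [0, 0, 0]], [[0.03, -0.022, 0], [0, 0, 0]], [[0.03, -0.022, 0], [0, 0, 0]], [[0.03, -0.022, 0], [0, 0, 0]]])

```text
t: 1.4
ee_pos: [523.0, -127.4, 239.6]
orientation: [-3.097, -0.528, 0.0]
ft_force: [0.8, -0.9, 0.5]
width: 87.7
grasp_force: 0.0
```

jog_arm(plan=[[[0, 0, 0], [0, 0, 0]], [[0, 0, 0], [0, 0, 0]]])

```text
t: 1.57
ee_pos: [523.0, -127.6, 239.4]
orientation: [-3.096, -0.534, 0.001]
ft_force: [0.1, -1.0, -0.3]
width: 88.3
grasp_force: 0.0
```

```bash
cat >> h.py <<'E'
from scipy.spatial.transform import Rotation as Ro
def tool():
    o=ctrl.get_obs(); return np.array(o['ee_pos']),Ro.from_rotvec(o['orientation']),o
E
python3 - <<'E'
from h import *
c=snap('wrist','w1'); cv2.imwrite('pics/w1b.png',cv2.resize(cv2.cvtColor(c['img'],cv2.COLOR_RGB2BGR),(800,600),interpolation=cv2.INTER_CUBIC))
p,R,o=tool();print(p,R.as_matrix().round(3),o['t'],o['qpos'])
E
```

```text
[ 522.19689634 -128.61907316  239.32357787] [[ 0.943  0.333 -0.001]
 [ 0.333 -0.943 -0.   ]
 [-0.001 -0.    -1.   ]] 1.6167 [-2.63455364e-01  2.96564646e-01  1.82270224e+00 -3.66583451e-04
  1.02319312e+00  9.67775024e-01]
```
View pics/w1b.png

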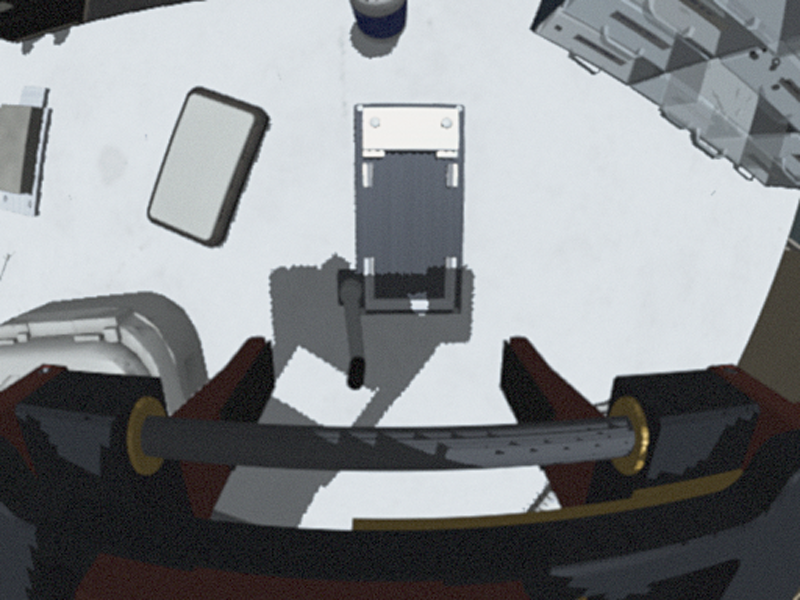

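The wrist view, in 800x600 pixels, shows the holder almost aligned with the tool. The lip plate spans about (357,105)–(463,152), the heel wall is near row 300, the pivot is at (350,285) and the knob at (357,372). The cased stone is at (210,165), and the loose stone is at the left edge at (20,150). I'll take a second, lower wrist view further forward.

Converted, 16 mm is 0.016, 14 mm is 0.014.

jog_arm(plan=[[[0.016, 0, 0.014], [0, 0, 0]], [[0.016, 0, 0.014], [0, 0, 0]], [[0.016, 0, 0.014], [0, 0, 0]], [[0.016, 0, 0.014], [0, 0, 0]], [[0, 0, 0], [0, 0, 0]]])

```text
t: 2.03
ee_pos: [582.7, -108.7, 181.1]
orientation: [-3.096, -0.526, 0.004]
ft_force: [-0.2, -0.3, 0.2]
width: 88.1
grasp_force: 0.0
```

```bash
python3 - <<'E'
from h import *
c=snap('wrist','w2'); b=load('w1')
f=lambda d,y0,y1:cv2.resize(cv2.cvtColor(d['img'],cv2.COLOR_RGB2BGR)[y0:y1,195:335],None,fx=2.85,fy=2.85,interpolation=cv2.INTER_CUBIC)
A=f(b,55,260);B=f(c,80,285);cv2.imwrite('pics/m2.png',np.hstack([A,B]));print(A.shape)
print(b['cx'],b['cy'],tool()[0])
for d in(b,c):
  R=np.array(d['R']);print(-R.T@np.array(d['t']))
E
```

```text
(584, 399, 3)
247.54323639421045 189.48229952355356 [ 581.84426957 -108.93096716  182.16670138]
[ 588.6616824  -105.47094023  384.67189823]
[648.82847253 -86.97590294 326.29814816]
```

View pics/m2.png

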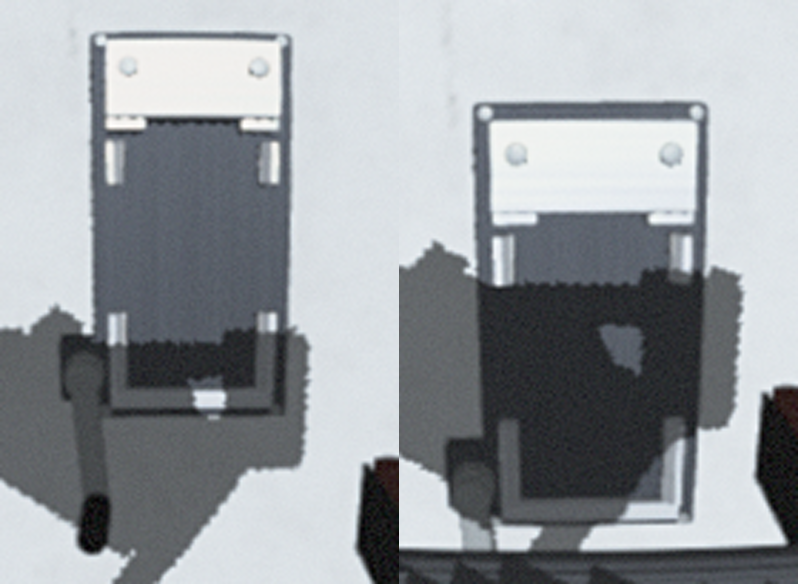

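The crops show the lip plate, the corner screws, the heel wall and the knob clearly in both views. I'll extract the lip edges at subpixel level and triangulate the features.

```bash
cat > hold.py <<'E'
from h import *
b=load('w1');c=load('w2')
F=lambda u,v,y0:((u+.5)/2.85-.5+195,(v+.5)/2.85-.5+y0)
P={ 'lipTL':((106,40),(91,122)),'lipTR':((281,40),(299,122)),'lipBR':((281,118),(299,212)),'lipBL':((106,117),(91,212)),
'scL':((128,66),(117,154)),'scR':((260,68),(272,155)),'baseL':((100,40),(86,113)),'baseR':((284,40),(297,112)),
'heelL':((127,388),(121,498)),'heelR':((256,388),(264,498)),'baseBR':((284,413),(292,522))}
def cross(g,n,a,d,lo,hi):
    # line samples; g gray; axis 0: scan rows at column n
    pass
for k,(p,q) in P.items():
    X,e=tri(ray(b,*F(*p,55),True),ray(c,*F(*q,80),True)); print(k,X.round(1),round(e,1))
# subpixel lip edges
def edge(g,u,v,du,dv,L=6):
    s=np.arange(-L,L+.01,.1); val=cv2.remap(g,np.float32(u+s*du)[None],np.float32(v+s*dv)[None],cv2.INTER_LINEAR)[0]
    gr=np.gradient(cv2.GaussianBlur(val[None],(0,0),4)[0]); k=np.abs(gr).argmax(); return u+s[k]*du,v+s[k]*dv
for d,y0,i in((b,55,0),(c,80,1)):
    g=cv2.cvtColor(d['img'],cv2.COLOR_RGB2GRAY).astype(np.float32)
    C=[np.array(F(*P[k][i],y0)) for k in('lipTL','lipTR','lipBR','lipBL')]
    L=[]
    for a,e in zip(C,C[1:]+C[:1]):
        n=np.array([-(e-a)[1],(e-a)[0]])/np.linalg.norm(e-a)
        pts=np.array([edge(g,*(a+(e-a)*f),*n,3) for f in np.linspace(.12,.88,25)])
        w=np.array([onz(d,*p,31,True)[:2] for p in pts],np.float32); 
        vx,vy,x,y=cv2.fitLine(w,cv2.DIST_HUBER,0,.01,.01).ravel(); L.append((np.array([vx,vy]),np.array([x,y])))
    Q=[]
    for j in range(4):
        (v1,p1),(v2,p2)=L[j-1],L[j]; s=np.linalg.solve(np.c_[v1,-v2],p2-p1); Q.append(p1+s[0]*v1)
    Q=np.array(Q); print('lip z31',Q.round(1).tolist(),'sides',[round(float(np.linalg.norm(Q[j]-Q[(j+1)%4])),1) for j in range(4)],
     'yaw sides',[round(np.degrees(np.arctan2(*(Q[x]-Q[y])[::-1])),2) for x,y in((0,3),(1,2))],'ends',[round(np.degrees(np.arctan2(*(Q[x]-Q[y])[::-1]))+90,2) for x,y in((1,0),(2,3))],'centre',Q.mean(0))
E
python3 hold.py
```

```text
lipTL [632.3 -70.4  31.3] 0.0
lipTR [ 656.6 -137.7   35.5] 0.1
lipBR [ 626.6 -149.8   29.4] 0.8
lipBL [601.8 -80.7  27.3] 0.5
scL [624.7 -82.6  32.2] 0.1
scR [ 642.6 -133.6   32.5] 0.5
baseL [633.8 -66.3  12.9] 0.4
baseR [ 660.8 -140.1   15. ] 1.6
heelL [ 490.6 -128.7   11.7] 0.0
heelR [ 511.1 -184.    14.6] 0.5
baseBR [ 504.1 -200.3   14.2] 0.4
lip z31 [[632.5, -69.80000305175781], [657.4000244140625, -138.1999969482422], [626.0999755859375, -149.60000610351562], [601.9000244140625, -80.80000305175781]] sides [72.8, 33.4, 72.9, 32.5] yaw sides [np.float32(19.9), np.float32(20.1)] ends [np.float32(20.04), np.float32(19.33)] centre [ 629.4667  -109.58707]
lip z31 [[632.9000244140625, -69.9000015258789], [657.4000244140625, -138.39999389648438], [626.7999877929688, -148.5], [602.2999877929688, -80.5]] sides [72.8, 32.2, 72.3, 32.4] yaw sides [np.float32(19.12), np.float32(18.18)] ends [np.float32(19.67), np.float32(19.82)] centre [ 629.85657 -109.31744]
```

The lip size, its height, and the 137 mm from lip centre to heel wall all agree with the text. That puts the holder origin at about (562.4,-133.9) with a yaw of 19.8°. Now I'll move over the stone and take two views.

Converted, -37 mm is -0.037.

jog_arm(plan=[[[0, -0.037, 0], [0, 0, 0]], [[0, -0.037, 0], [0, 0, 0]], [[0, -0.037, 0], [0, 0, 0]], [[0, -0.037, 0], [0, 0, 0]], [[0, -0.037, 0], [0, 0, 0]]])

```text
t: 2.5
ee_pos: [520.0, 66.4, 184.6]
orientation: [3.097, 0.525, 0.001]
ft_force: [0.6, -0.0, 0.1]
width: 87.9
grasp_force: 0.0
```

jog_arm(plan=[[[0, -0.037, 0], [0, 0, 0]], [[0, -0.037, 0], [0, 0, 0]], [[0, -0.037, 0], [0, 0, 0]], [[0, -0.037, 0], [0, 0, 0]], [[0, -0.037, 0], [0, 0, 0]]])

```text
t: 2.92
ee_pos: [459.2, 241.1, 184.7]
orientation: [3.097, 0.526, 0.001]
ft_force: [1.8, 1.3, -0.0]
width: 87.5
grasp_force: 0.0
```

jog_arm(plan=[[[0, 0, 0], [0, 0, 0]], [[0, 0, 0], [0, 0, 0]]])

```text
t: 3.08
ee_pos: [459.5, 241.3, 184.5]
orientation: [3.096, 0.532, 0.001]
ft_force: [-0.3, -1.3, 0.5]
width: 87.8
grasp_force: 0.0
```

```bash
python3 - <<'E'
from h import *
snap('wrist','w3')
E
```

jog_arm(plan=[[[-0.02, 0, -0.01], [0, 0, 0]], [[-0.02, 0, -0.01], [0, 0, 0]], [[0, 0, -0.01], [0, 0, 0]], [[0, 0, 0], [0, 0, 0]], [[0, 0, 0], [0, 0, 0]]])

```text
t: 3.55
ee_pos: [424.1, 227.2, 214.7]
orientation: [-3.097, -0.525, -0.005]
ft_force: [-0.0, -0.0, -0.7]
width: 87.7
grasp_force: 0.0
```

```bash
python3 - <<'E'
from h import *
snap('wrist','w4')
f=lambda d:cv2.resize(cv2.cvtColor(d['img'],cv2.COLOR_RGB2BGR)[0:290,145:345],None,fx=2,fy=2,interpolation=cv2.INTER_CUBIC)
cv2.imwrite('pics/m3.png',np.hstack([f(load('w3')),f(load('w4'))])); print(tool())
E
```

```text
(array([423.81826141, 227.35367893, 214.14458493]), Rotation.from_matrix(array([[ 9.44026384e-01,  3.29865283e-01,  1.75565343e-03],
                            [ 3.29864453e-01, -9.44028007e-01,  7.50921848e-04],
                            [ 1.90508906e-03, -1.29762377e-04, -9.99998177e-01]])), {'t': 3.6, 'qpos': array([ 4.67702510e-01,  2.46696802e-01,  1.96386971e+00, -1.51337283e-04,
        9.29120494e-01,  1.70242856e+00]), 'qvel': array([ 0.01028145,  0.01723939,  0.0029547 ,  0.00136862, -0.00096443,
        0.00242926]), 'joint_torque': array([-5.21444343e-02, -4.09231997e+01, -2.39377928e+01,  2.31120066e-04,
       -4.64489590e-02, -7.89851183e-03]), 'ee_pos': array([423.81826141, 227.35367893, 214.14458493]), 'orientation': array([-3.09687877e+00, -5.25482353e-01, -2.91582366e-03]), 'ft_force': array([-0.06095758, -0.09068899, -1.18171269]), 'moment': array([ 0.01860717,  0.03289265, -0.04763511]), 'grasp_force': 0.0, 'width': 87.69316234268503})
```

View pics/m3.png

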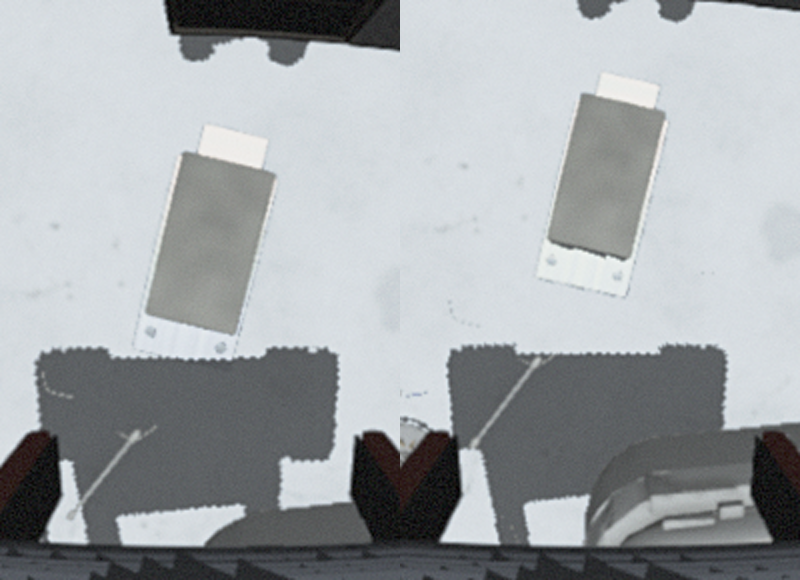

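The stone's tongue points away from the robot and it's rotated about 12° from the tool. The block corners are near (180,153), (275,175), (238,334) and (146,312) in the left crop. I'll segment the grey block in both views and measure it.

```bash
cat > stone.py <<'E'
from h import *
res=[]
for n in('w3','w4'):
    d=load(n); im=d['img'].astype(int); g=im.sum(2)/3; r=im[...,0]-im[...,2]
    m=((g>90)&(g<190)&(r>2)).astype(np.uint8); m[:, :145]=0;m[:,345:]=0;m[200:]=0;m[:28]=0
    m=cv2.morphologyEx(m,cv2.MORPH_OPEN,np.ones((3,3)));m=cv2.morphologyEx(m,cv2.MORPH_CLOSE,np.ones((7,7)))
    cs,_=cv2.findContours(m,0,1); c=max(cs,key=cv2.contourArea); print(n,cv2.contourArea(c),cv2.boundingRect(c))
    bx=cv2.boxPoints(cv2.minAreaRect(c)); print(bx.round(1).tolist())
    o=bx[np.argsort(bx[:,1])]; o=np.array([*sorted(o[:2],key=lambda p:p[0]),*sorted(o[2:],key=lambda p:p[0])]); res.append(o)
    w=np.array([onz(d,*p,30,True)[:2] for p in c[:,0]],np.float32); (x,y),s,a=cv2.minAreaRect(w); print('z30',x,y,s,a)
A,B=load('w3'),load('w4')
X=[]
for p,q in zip(*res):
    P,e=tri(ray(A,*p,True),ray(B,*q,True)); X.append(P); print(P.round(1),round(e,2))
print(np.mean(X,0))
E
python3 stone.py
```

```text
Traceback (most recent call last):
  File "stone.py", line 7, in <module>
    cs,_=cv2.findContours(m,0,1); c=max(cs,key=cv2.contourArea); print(n,cv2.contourArea(c),cv2.boundingRect(c))
                                    ~~~^^^^^^^^^^^^^^^^^^^^^^^^
ValueError: max() iterable argument is empty
```

```bash
python3 - <<'E'
from h import *
d=load('w3')['img']; print(d[110,250],d[130,247],d[75,260],d[100,150])
E
sed -i 's/(g>90)&(g<190)&(r>2)/(g>90)\&(g<175)\&(r>-300)/' stone.py; python3 stone.py
```

```text
[133 135 131] [143 144 139] [238 236 234] [214 219 223]
w3 3818.5 (218, 76, 64, 91)
[[216.8000030517578, 156.8000030517578], [236.39999389648438, 74.4000015258789], [282.3999938964844, 85.4000015258789], [262.79998779296875, 167.8000030517578]]
z30 517.9881591796875 258.75762939453125 (86.09098815917969, 47.30671691894531) 6.062326431274414
w4 3217.5 (169, 172, 139, 28)
[[169.0, 172.0], [307.0, 172.0], [307.0, 199.0], [169.0, 199.0]]
z30 408.78875732421875 233.099609375 (32.3535041809082, 161.42047119140625) 19.29944610595703
[511.  245.6 428.4] 20.81
[504.7 276.8 476.4] 5.19
[542.8 242.1 480.5] 32.28
[535.5 286.6 501.1] 33.91
[523.4956369  262.7769661  471.57360573]
```

```bash
sed -i 's/m\[200:\]=0/m[170:]=0/' stone.py; python3 stone.py
```

```text
w3 3818.5 (218, 76, 64, 91)
[[216.8000030517578, 156.8000030517578], [236.39999389648438, 74.4000015258789], [282.3999938964844, 85.4000015258789], [262.79998779296875, 167.8000030517578]]
z30 517.9881591796875 258.75762939453125 (86.09098815917969, 47.30671691894531) 6.062326431274414
w4 3185.5 (219, 47, 59, 83)
[[217.0, 120.80000305175781], [235.39999389648438, 45.400001525878906], [277.79998779296875, 55.70000076293945], [259.5, 131.10000610351562]]
z30 516.8675537109375 258.5126037597656 (87.12403106689453, 47.95496368408203) 6.088222980499268
[558.5 287.1  28.7] 0.26
[565.  239.   18.7] 0.22
[470.6 279.   17.9] 0.63
[475.2 228.8  15.5] 1.13
[517.34082376 258.48992897  20.2000596 ]
```

The block measures 86.1 x 47.3 mm at z=30, matching 86 x 48. That puts the stone origin at about (515.4,258.4) with a yaw of 6.1°. I'll go above it, turn, descend and check.

Converted, 30 mm is 0.03, 35 mm is 0.035, 0.117 rad is 1.17.

jog_arm(plan=[[[0.0322, 0.0003, 0], [0, 0, 1.17]], [[0.0322, 0.0035, 0.03], [0, 0, 1.17]], [[0.0322, 0.0075, 0.035], [0, 0, 0]], [[0, 0, 0.035], [0, 0, 0]], [[0, 0, 0.03], [0, 0, 0]]])

```text
t: 4.02
ee_pos: [513.7, 237.6, 87.4]
orientation: [-3.137, -0.16, -0.001]
ft_force: [-0.7, -0.3, -0.3]
width: 87.8
grasp_force: 0.0
```

jog_arm(plan=[[[0, 0, 0], [0, 0, 0]], [[0, 0, 0], [0, 0, 0]]])

```text
t: 4.18
ee_pos: [510.8, 237.3, 88.2]
orientation: [3.136, 0.162, -0.007]
ft_force: [-0.2, -0.1, -0.1]
width: 87.8
grasp_force: 0.0
```

```bash
cat >> h.py <<'E'
def delta(x,y,z,yaw,pitch=0):
    "remaining move to TCP x,y,z in tool axes; yaw deg of tool x, pitch deg heel-up about stone y"
    p,R,o=tool(); T=Ro.from_euler('z',yaw,degrees=True)*Ro.from_euler('y',pitch,degrees=True)*Ro.from_euler('x',180,degrees=True)
    print('t',round(o['t'],2),'pos',p.round(1),'yaw',np.degrees(np.arctan2(*R.as_matrix()[[1,0],0])).round(2),'move',R.inv().apply(np.array([x,y,z])-p).round(1),'rot',(R.inv()*T).as_rotvec().round(4),'F',np.round(o['ft_force'],1),'w',round(o['width'],1),'g',round(o['grasp_force'],1))
E
python3 -c "
from h import *
delta(515.4,258.4,27,6.07)"
```

```text
t 4.18 pos [510.8 237.3  88.2] yaw 5.91 move [  7.  -20.7  61.1] rot [ 0.0015  0.0045 -0.0027] F [-0.2 -0.1 -0.1] w 87.8 g 0.0
```

jog_arm(plan=[[[0.007, -0.021, 0], [0, 0, 0]], [[0, 0, 0.02], [0, 0, 0]], [[0, 0, 0.02], [0, 0, 0]], [[0, 0, 0], [0, 0, 0]], [[0, 0, 0], [0, 0, 0]]])

```text
t: 4.6
ee_pos: [516.9, 260.0, 51.4]
orientation: [-3.137, -0.163, -0.001]
ft_force: [0.5, 0.2, -0.2]
width: 88.0
grasp_force: 0.0
```

```bash
python3 -c "
from h import *
delta(515.4,258.4,27,6.07); snap('wrist','w5')
d=load('w5');print(d['img'].shape); cv2.imwrite('pics/w5b.png',cv2.cvtColor(d['img'],cv2.COLOR_RGB2BGR))"
```

```text
t 4.6 pos [516.9 260.   51.4] yaw 5.96 move [-1.7  1.5 24.4] rot [-0.0002 -0.0007 -0.0019] F [ 0.5  0.2 -0.2] w 88.0 g 0.0
(384, 512, 3)
```

View pics/w5b.png

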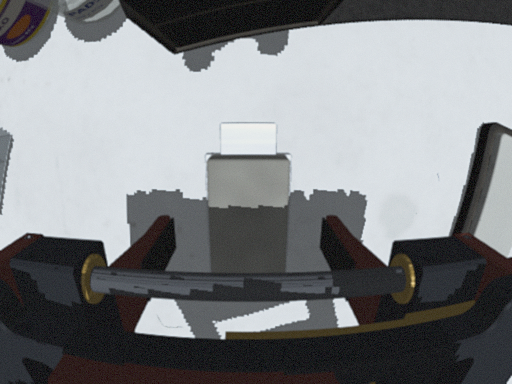

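The stone sits centred between the fingers: its tongue spans columns 221–277 and the fingers are at 172 and 323. I'll descend and grip.

jog_arm(plan=[[[-0.0015, 0.001, 0.012], [0, 0, 0]], [[0, 0, 0.012], [0, 0, 0]], [[0, 0, 0], [0, 0, 0]]])

```text
t: 4.9
ee_pos: [514.0, 257.9, 24.6]
orientation: [3.137, 0.163, -0.003]
ft_force: [-0.9, -0.4, -0.9]
width: 87.6
grasp_force: 0.0
```

jog_arm(plan=[[[0, 0, 0], [0, 0, 0]], [[0, 0, 0], [0, 0, 0]], [[0, 0, 0], [0, 0, 0]], [[0, 0, 0], [0, 0, 0]], [[0, 0, 0], [0, 0, 0]]], finger_gap=40)

```text
t: 5.32
ee_pos: [515.2, 258.7, 26.3]
orientation: [-3.137, -0.163, -0.001]
ft_force: [0.4, -0.3, -1.1]
width: 58.1
grasp_force: 0.0
```

```bash
python3 -c "
from h import *
delta(515.4,258.4,27,6.07)"
```

```text
t 5.32 pos [515.2 258.7  26.3] yaw 5.94 move [ 0.2  0.3 -0.7] rot [-0.0002 -0.0004 -0.0022] F [ 0.4 -0.3 -1.1] w 58.1 g 0.0
```

jog_arm(plan=[[[0, 0, 0], [0, 0, 0]], [[0, 0, 0], [0, 0, 0]], [[0, 0, 0], [0, 0, 0]]], finger_gap=40)

```text
t: 5.57
ee_pos: [515.1, 258.7, 26.2]
orientation: [-3.137, -0.163, -0.0]
ft_force: [0.2, -0.3, 0.8]
width: 47.7
grasp_force: 30.0
```

```bash
python3 -c "
from h import *
delta(515.4,258.4,27,6.07)"
```

```text
t 5.57 pos [515.1 258.7  26.2] yaw 5.95 move [ 0.2  0.3 -0.8] rot [-0.0002 -0.0003 -0.0021] F [ 0.2 -0.3  0.8] w 47.7 g 30.0
```

The stone is gripped at 47.7 mm width with 30 N. I'll lift and carry it to the holder, ramping the speed gently.

Converted, -30 mm is -0.03, -25 mm is -0.025.

jog_arm(plan=[[[0, 0, -0.01], [0, 0, 0]], [[0, 0, -0.025], [0, 0, 0]], [[0, 0, -0.03], [0, 0, 0]], [[0, 0.01, -0.025], [0, 0, 0]], [[0, 0.02, -0.014], [0, 0, 0]]])

```text
t: 5.98
ee_pos: [519.0, 230.2, 133.1]
orientation: [-3.136, -0.166, -0.005]
ft_force: [0.8, 0.2, -4.3]
width: 48.0
grasp_force: 30.0
```

jog_arm(plan=[[[0, 0.028, 0], [0, 0, 0]], [[0, 0.03, 0], [0, 0, 0]], [[0, 0.03, 0], [0, 0, 0]], [[0, 0.03, 0], [0, 0, 0]], [[0, 0.03, 0], [0, 0, 0]]])

```text
t: 6.4
ee_pos: [532.8, 80.1, 130.4]
orientation: [3.137, 0.164, -0.001]
ft_force: [0.5, -0.5, -4.3]
width: 47.9
grasp_force: 30.0
```

jog_arm(plan=[[[0, 0.03, 0], [0, 0, -0.6]], [[0, 0.03, 0], [0, 0, -0.6]], [[0, 0.03, 0], [0, 0, -0.6]], [[0, 0.03, 0], [0, 0, -0.6]], [[0, 0.03, 0], [0, 0, 0]]])

```text
t: 6.82
ee_pos: [565.8, -65.7, 130.2]
orientation: [-3.094, -0.542, 0.002]
ft_force: [0.3, 0.4, -4.1]
width: 47.8
grasp_force: 30.0
```

```bash
cat >> h.py <<'E'
HO=np.array([562.4,-133.9]);HY=19.8
G=np.array([-0.3,0,26.2])  # TCP in stone frame
def goal(xt,zt,th,yo=0):
    R=Ro.from_euler('z',HY,degrees=True); P=Ro.from_euler('y',th,degrees=True)
    return np.r_[HO,12]+R.apply(np.array([xt,yo,zt])+P.apply(G-[65,0,0]))
def todo(xt,zt,th,yo=0): delta(*goal(xt,zt,th,yo),HY,th)
def where():
    "tip in holder frame from measured pose"
    p,R,o=tool(); S=R*Ro.from_euler('x',180,degrees=True); w=p-S.apply(G)+S.apply([65,0,0])
    Hi=Ro.from_euler('z',-HY,degrees=True); return Hi.apply(w-np.r_[HO,12]).round(1),(Hi*S).as_euler('ZYX',degrees=True).round(2),np.array(Hi.apply(o['ft_force'])).round(1)
E
python3 -c "
from h import *
todo(40,50,8);print(where())"
```

```text
t 6.82 pos [565.8 -65.7 130.2] yaw 19.87 move [-47.3  63.   33.2] rot [-0.0006 -0.1383  0.0013] F [ 0.3  0.4 -4.1] w 47.8 g 30.0
(array([91.5, 63.1, 91.9]), array([0.07, 0.08, 0.04]), array([ 0.4,  0.2, -4.1]))
```

Converted, 22 mm is 0.022, 21 mm is 0.021, -0.07 rad is -0.7.

jog_arm(plan=[[[-0.015, 0.02, 0], [0, 0, 0]], [[-0.016, 0.022, 0], [0, 0, 0]], [[-0.016, 0.021, 0], [0, 0, 0]], [[0, 0, 0], [0, -0.7, 0]], [[0, 0, 0], [0, -0.7, 0]]])

```text
t: 7.23
ee_pos: [541.7, -141.5, 130.6]
orientation: [3.065, 0.525, -0.221]
ft_force: [0.7, -0.6, -4.5]
width: 48.0
grasp_force: 30.0
```

jog_arm(plan=[[[0, 0, 0], [0, 0, 0]], [[0, 0, 0], [0, 0, 0]]])

```text
t: 7.4
ee_pos: [543.9, -139.0, 129.9]
orientation: [3.065, 0.533, -0.213]
ft_force: [-0.3, -0.3, -4.6]
width: 48.0
grasp_force: 30.0
```

```bash
python3 -c "
from h import *
todo(48,30,8);print(where())
d=snap('wrist','w6'); a=snap('scene','s6'); b=snap('side','d6')
f=lambda d,x,y:cv2.resize(cv2.cvtColor(d['img'],cv2.COLOR_RGB2BGR)[y:y+112,x:x+150],(400,300),interpolation=cv2.INTER_CUBIC)
w=cv2.resize(cv2.cvtColor(d['img'],cv2.COLOR_RGB2BGR)[40:270,100:407],(800,600)); w=cv2.resize(w,(800,300*2))
cv2.imwrite('pics/m6.png',w)"
```

```text
t 7.4 pos [ 543.9 -139.   129.9] yaw 19.75 move [13.4  1.5 51.5] rot [-0.0006 -0.001  -0.0009] F [-0.3 -0.3 -4.6] w 48.0 g 30.0
(array([41.9,  1.5, 82.9]), array([-0.05,  7.94,  0.03]), array([-0.4, -0.1, -4.6]))
```

View pics/m6.png

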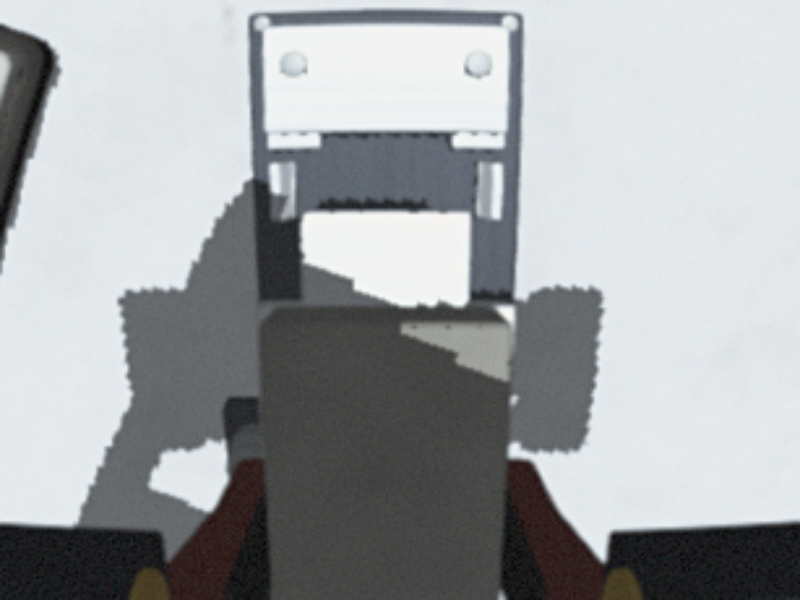

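The wrist view shows the tongue's front edge from (302,211) to (470,211), just short of the lip, whose front edge runs from (268,132) to (506,132). I'll check the stone-to-holder alignment numerically from this same image.

```bash
python3 -c "
from h import *
d=load('w6'); Hi=Ro.from_euler('z',-HY,degrees=True); s=307/800
for n,p,z in(('tgL',(302,211),102.8),('tgR',(470,211),102.8),('tgbaseL',(302,300),105.6),('tgbaseR',(470,303),105.6),('TL',(266,25),31),('TR',(508,25),31),('BR',(506,132),31),('BL',(268,132),31),('guideL',(320,140),25),('guideR',(453,140),25),('wallL in',(297,190),21),('wallR in',(478,190),21),('blkL',(262,330),126),('blkR',(512,330),126)):
  X=onz(d,(p[0]+.5)*s-.5+100,(p[1]+.5)*s-.5+40,z,True); print(n,Hi.apply(X-np.r_[HO,12]).round(1))
"
```

```text
tgL [42.8 17.8 90.8]
tgR [ 42.8 -17.5  90.8]
tgbaseL [24.1 18.1 93.6]
tgbaseR [ 23.4 -17.7  93.6]
TL [88.  35.3 19. ]
TR [ 88.  -35.6  19. ]
BR [ 55.5 -35.6  19. ]
BL [55.5 35.3 19. ]
guideL [52.2 20.3 13. ]
guideR [ 52.2 -20.3  13. ]
wallL in [36.1 28.2  9. ]
wallR in [ 36.1 -28.8   9. ]
blkL [ 24.1  23.7 114. ]
blkR [ 24.1 -23.6 114. ]
```

Image and text agree: the lip runs from 55.5 to 88, the tongue spans about ±17.7, and the lateral offset is under 1 mm. I'll descend in front of the lip.

Converted, 18 mm is 0.018, 15 mm is 0.015.

jog_arm(plan=[[[0.004, 0.0007, 0.015], [0, 0, 0]], [[0.005, 0, 0.018], [0, 0, 0]], [[0.004, 0, 0.018], [0, 0, 0]], [[0, 0, 0], [0, 0, 0]], [[0, 0, 0], [0, 0, 0]]])

```text
t: 7.97
ee_pos: [548.2, -137.7, 77.3]
orientation: [3.065, 0.533, -0.218]
ft_force: [0.1, 0.6, -4.4]
width: 47.7
grasp_force: 30.0
```

```bash
python3 -c "
from h import *
todo(51,2,8);print(where())
d=snap('wrist','w7')
w=cv2.resize(cv2.cvtColor(d['img'],cv2.COLOR_RGB2BGR)[40:270,100:407],(800,600),interpolation=cv2.INTER_CUBIC)
cv2.imwrite('pics/m7.png',w)"
```

```text
t 7.97 pos [ 548.2 -137.7   77.3] yaw 19.73 move [ 8.6  1.3 27.3] rot [-0.0017  0.002  -0.0013] F [ 0.1  0.6 -4.4] w 47.7 g 30.0
(array([46.2,  1.2, 30.1]), array([-0.07,  8.12,  0.08]), array([ 0.3,  0.5, -4.4]))
```

View pics/m7.png

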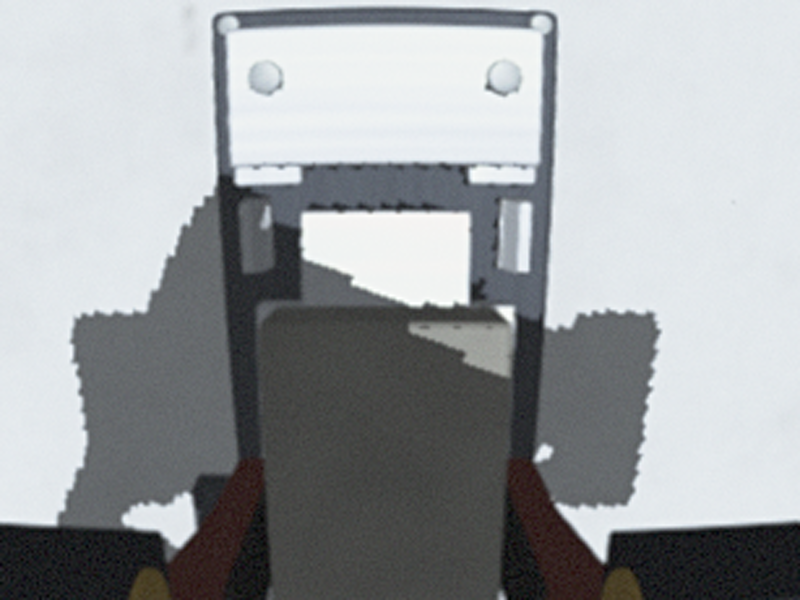

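The tongue's centre is at column 386 against 385 for the guides and lip, so it's centred. I'll go down to just above the floor in front of the lip.

jog_arm(plan=[[[0.003, 0.0003, 0.009], [0, 0, 0]], [[0.003, 0, 0.009], [0, 0, 0]], [[0.002, 0, 0.008], [0, 0, 0]], [[0, 0, 0], [0, 0, 0]], [[0, 0, 0], [0, 0, 0]]])

```text
t: 8.43
ee_pos: [553.0, -136.7, 50.2]
orientation: [3.065, 0.532, -0.217]
ft_force: [0.4, -0.3, -3.7]
width: 48.1
grasp_force: 30.0
```

```bash
python3 -c "
from h import *
todo(57,2,8,.9);print(where())"
```

```text
t 8.43 pos [ 553.  -136.7   50.2] yaw 19.71 move [ 5.9 -0.4  0.4] rot [-0.001   0.0015 -0.0015] F [ 0.4 -0.3 -3.7] w 48.1 g 30.0
(array([51.1,  0.4,  3.1]), array([-0.09,  8.09,  0.04]), array([ 0.2, -0.4, -3.7]))
```

Units first: shifts go in m and turns go in units of 0.1 rad. So 3 mm is 0.003, -0.2 mm is -0.0002.

jog_arm(plan=[[[0.003, -0.0002, 0.0002], [0, 0, 0]], [[0.003, 0, 0], [0, 0, 0]], [[0, 0, 0], [0, 0, 0]]])

```text
t: 8.68
ee_pos: [559.5, -134.6, 50.1]
orientation: [3.064, 0.532, -0.214]
ft_force: [-1.9, -0.1, -3.5]
width: 47.7
grasp_force: 30.0
```

```bash
python3 -c "
from h import *
todo(66,2,8,.9);print(where())"
```

```text
t 8.68 pos [ 559.5 -134.6   50.1] yaw 19.71 move [ 8.  -0.6 -0.1] rot [ 0.      0.     -0.0016] F [-1.9 -0.1 -3.5] w 47.7 g 30.0
(array([58.1,  0.2,  3. ]), array([-0.09,  8.  , -0.01]), array([-1.8,  0.6, -3.5]))
```

jog_arm(plan=[[[0.002, 0, -0.00028], [0, 0, 0]], [[0.002, 0, -0.00028], [0, 0, 0]], [[0, 0, 0], [0, 0, 0]]])

```text
t: 8.93
ee_pos: [562.8, -133.3, 50.0]
orientation: [3.064, 0.532, -0.215]
ft_force: [-2.9, -1.1, -2.9]
width: 47.8
grasp_force: 30.0
```

```bash
python3 -c "
from h import *
todo(66,2,8,.9);print(where())"
```

```text
t 8.93 pos [ 562.8 -133.3   50. ] yaw 19.71 move [ 4.5 -0.5  0.3] rot [-0.0003  0.0007 -0.0016] F [-2.9 -1.1 -2.9] w 47.8 g 30.0
(array([61.5,  0.3,  2.9]), array([-0.09,  8.04,  0.  ]), array([-3.1, -0.1, -2.9]))
```

The plunger made contact at about 58 as expected, and the spring force is rising. I'll press on.

Converted, 2 mm is 0.002, 0.6 mm is 0.0006.

jog_arm(plan=[[[0.002, -0.0002, -0.0001], [0, 0, 0]], [[0.002, 0, -0.0001], [0, 0, 0]], [[0.0006, 0, 0], [0, 0, 0]], [[0, 0, 0], [0, 0, 0]]])

```text
t: 9.27
ee_pos: [566.9, -131.7, 49.5]
orientation: [3.064, 0.532, -0.216]
ft_force: [-3.6, -2.4, -1.4]
width: 48.3
grasp_force: 30.0
```

```bash
python3 -c "
from h import *
todo(67,1,5,.9);print(where())"
```

```text
t 9.27 pos [ 566.9 -131.7   49.5] yaw 19.71 move [-0.1 -0.3  4.7] rot [-0.0002  0.0532 -0.0016] F [-3.6 -2.4 -1.4] w 48.3 g 30.0
(array([65.9,  0.5,  2.4]), array([-0.09,  8.05,  0.  ]), array([-4.2, -1. , -1.4]))
```

Converted, 2.7 mm is 0.0027, -0.8 mm is -0.0008, 0.035 rad is 0.35.

```bash
python3 -c "
from h import *
todo(66.4,1,4,.8)"
```

```text
t 9.27 pos [ 566.9 -131.7   49.5] yaw 19.71 move [-1.  -0.2  6. ] rot [-0.0002  0.0707 -0.0016] F [-3.6 -2.4 -1.4] w 48.3 g 30.0
```

jog_arm(plan=[[[-0.0008, -0.0002, 0.0027], [0, 0.35, 0]], [[-0.0008, 0, 0.0027], [0, 0.35, 0]], [[0, 0, 0], [0, 0, 0]], [[0, 0, 0], [0, 0, 0]]])

```text
t: 9.6
ee_pos: [563.6, -132.2, 43.9]
orientation: [3.082, 0.534, -0.111]
ft_force: [-2.6, -1.2, -4.7]
width: 47.9
grasp_force: 30.0
```

```bash
python3 -c "
from h import *
print(where());todo(66.4,0,0,.8)"
```

```text
(array([64.9,  1.1,  1.1]), array([-0.13,  4.11,  0.06]), array([-2.9, -0.2, -4.7]))
t 9.6 pos [ 563.6 -132.2   43.9] yaw 19.67 move [-0.2  0.4  5.7] rot [-0.0012  0.0717 -0.0022] F [-2.6 -1.2 -4.7] w 47.9 g 30.0
```

Converted, 1.7 mm is 0.0017, 0.2 mm is 0.0002.

jog_arm(plan=[[[0.0017, 0.0002, 0], [0, 0, 0]], [[0, 0, 0], [0, 0, 0]]])

```text
t: 9.77
ee_pos: [566.0, -131.4, 43.9]
orientation: [3.082, 0.536, -0.11]
ft_force: [-6.0, 0.5, -3.0]
width: 47.9
grasp_force: 30.0
```

```bash
python3 -c "
from h import *
print(where());todo(66.8,0,2,.8)"
```

```text
(array([67.5,  1. ,  1.1]), array([-0.08,  4.09,  0.06]), array([-5.5,  2.5, -3. ]))
t 9.77 pos [ 566.  -131.4   43.9] yaw 19.72 move [-1.6  0.3  3.5] rot [-0.0011  0.0365 -0.0014] F [-6.   0.5 -3. ] w 47.9 g 30.0
```

jog_arm(plan=[[[0.0001, 0, 0.0025], [0, 0.35, 0]], [[0, 0, 0], [0, 0, 0]], [[0, 0, 0], [0, 0, 0]]])

```text
t: 10.02
ee_pos: [565.3, -131.5, 41.2]
orientation: [3.09, 0.537, -0.058]
ft_force: [-5.7, 0.3, -4.6]
width: 47.8
grasp_force: 30.0
```

```bash
python3 -c "
from h import *
print(where());todo(66.8,0,0,.8)"
```

```text
(array([67.8,  1.2,  0.6]), array([-0.09,  2.12,  0.08]), array([-5.3,  2.2, -4.6]))
t 10.02 pos [ 565.3 -131.5   41.2] yaw 19.71 move [-1.9  0.5  3. ] rot [-0.0014  0.037  -0.0016] F [-5.7  0.3 -4.6] w 47.8 g 30.0
```

Converted, 1.2 mm is 0.0012, 1.5 mm is 0.0015, 0.019 rad is 0.19.

jog_arm(plan=[[[-0.0008, -0.0004, 0.0015], [0, 0.18, 0]], [[-0.0003, 0, 0.0012], [0, 0.19, 0]], [[0, 0, 0], [0, 0, 0]], [[0, 0, 0], [0, 0, 0]]])

```text
t: 10.35
ee_pos: [564.5, -131.7, 38.6]
orientation: [-3.094, -0.538, -0.001]
ft_force: [-4.6, -1.4, -5.2]
width: 48.0
grasp_force: 30.0
```

```bash
python3 -c "
from h import *
print(where());todo(66.8,0,0,.8)"
```

```text
(array([68. ,  1.3,  0.4]), array([-0.09, -0.03,  0.04]), array([-4.9,  0.2, -5.2]))
t 10.35 pos [ 564.5 -131.7   38.6] yaw 19.71 move [-1.2  0.6  0.4] rot [-0.0008 -0.0005 -0.0016] F [-4.6 -1.4 -5.2] w 48.0 g 30.0
```

Converted, 0.6 mm is 0.0006, -0.7 mm is -0.0007.

jog_arm(plan=[[[-0.0007, 0, 0.0006], [0, 0, 0]], [[0, 0, 0], [0, 0, 0]], [[0, 0, 0], [0, 0, 0]]])

```text
t: 10.6
ee_pos: [564.4, -131.8, 38.3]
orientation: [-3.095, -0.538, -0.002]
ft_force: [-4.9, -1.5, -2.3]
width: 48.0
grasp_force: 30.0
```

```bash
python3 -c "
from h import *
print(where())"
```

```text
(array([67.9,  1.2,  0.2]), array([-0.07, -0.08,  0.02]), array([-5.1,  0.2, -2.3]))
```

jog_arm(plan=[[[0, 0, 0.0006], [0, 0, 0]], [[0, 0, 0], [0, 0, 0]]])

```text
t: 10.77
ee_pos: [564.3, -131.8, 38.3]
orientation: [-3.095, -0.538, -0.002]
ft_force: [-6.9, 0.4, 3.9]
width: 47.5
grasp_force: 30.0
```

```bash
python3 -c "
from h import *
print(where())"
```

```text
(array([67.9,  1.2,  0.1]), array([-0.07, -0.07,  0.02]), array([-6.3,  2.7,  3.9]))
```

The stone is flat and touching the floor. I'll ease back so the plunger seats the heel against the wall.

Converted, -1 mm is -0.001.

jog_arm(plan=[[[-0.001, 0, 0], [0, 0, 0]], [[0, 0, 0], [0, 0, 0]]])

```text
t: 10.93
ee_pos: [564.0, -132.1, 38.3]
orientation: [-3.095, -0.538, -0.004]
ft_force: [-5.2, 1.9, 3.3]
width: 47.7
grasp_force: 30.0
```

```bash
python3 -c "
from h import *
print(where())"
```

```text
(array([67.5,  1.1,  0.2]), array([-0.08, -0.15, -0.01]), array([-4.3,  3.6,  3.3]))
```

jog_arm(plan=[[[-0.001, 0, 0], [0, 0, 0]], [[0, 0, 0], [0, 0, 0]]])

```text
t: 11.1
ee_pos: [563.4, -132.5, 38.3]
orientation: [-3.095, -0.537, -0.005]
ft_force: [-3.6, 3.5, 4.4]
width: 47.7
grasp_force: 30.0
```

```bash
python3 -c "
from h import *
print(where())"
```

```text
(array([66.8,  0.8,  0.3]), array([-0.1 , -0.2 , -0.03]), array([-2.2,  4.6,  4.4]))
```

jog_arm(plan=[[[-0.001, 0, 0], [0, 0, 0]], [[0, 0, 0], [0, 0, 0]]])

```text
t: 11.27
ee_pos: [562.6, -133.1, 38.3]
orientation: [3.095, 0.537, 0.006]
ft_force: [-1.3, 3.3, 4.7]
width: 47.7
grasp_force: 30.0
```

```bash
python3 -c "
from h import *
print(where())"
```

```text
(array([65.9,  0.5,  0.3]), array([-0.11, -0.22, -0.05]), array([-0.1,  3.6,  4.7]))
```

jog_arm(plan=[[[-0.0005, -0.0004, -0.0003], [0, 0, 0]], [[0, 0, 0], [0, 0, 0]], [[0, 0, 0], [0, 0, 0]], [[0, 0, 0], [0, 0, 0]]], finger_gap=75)

```text
t: 11.6
ee_pos: [561.4, -133.2, 38.1]
orientation: [3.095, 0.537, 0.004]
ft_force: [0.5, -0.4, 0.4]
width: 71.2
grasp_force: 0.0
```

jog_arm(plan=[[[0, 0, 0], [0, 0, 0]], [[0, 0, 0], [0, 0, 0]]])

```text
t: 11.77
ee_pos: [561.2, -133.0, 38.0]
orientation: [-3.095, -0.537, -0.003]
ft_force: [-0.1, 0.2, 0.1]
width: 74.9
grasp_force: 0.0
```

jog_arm(plan=[[[0, 0, -0.01], [0, 0, 0]], [[0, 0, -0.03], [0, 0, 0]], [[-0.01, 0, -0.03], [0, 0, 0]], [[-0.015, 0, -0.03], [0, 0, 0]], [[-0.015, 0, -0.01], [0, 0, 0]]])

```text
t: 12.18
ee_pos: [525.0, -147.1, 152.4]
orientation: [3.093, 0.538, 0.012]
ft_force: [0.5, -1.0, -0.6]
width: 75.1
grasp_force: 0.0
```

jog_arm(plan=[[[-0.015, 0, 0], [0, 0, 0]], [[0, 0, 0], [0, 0, 0]], [[0, 0, 0], [0, 0, 0]]])

```text
t: 12.43
ee_pos: [509.0, -151.7, 148.7]
orientation: [-3.096, -0.536, -0.004]
ft_force: [0.8, 0.1, 0.5]
width: 75.1
grasp_force: 0.0
```

```bash
python3 -c "
from h import *
print(where()); print(tool()[0])
d=snap('wrist','w8')
w=cv2.resize(cv2.cvtColor(d['img'],cv2.COLOR_RGB2BGR)[40:270,100:407],(800,600),interpolation=cv2.INTER_CUBIC)
cv2.imwrite('pics/m8.png',w)"
```

```text
(array([  9.1,   1.2, 110.6]), array([-0.16, -0.16, -0.03]), array([ 0.8, -0.2,  0.5]))
[ 508.99657009 -151.655006    148.66146005]
```

View pics/m8.png

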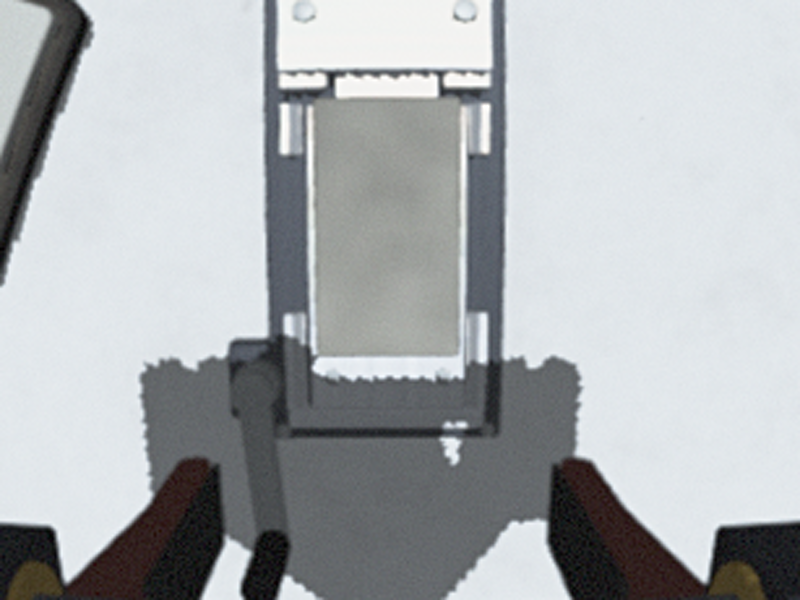

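The stone lies in the pocket, with the block spanning rows 100–355 centred between the walls and the heel in front of the heel wall at row 408. I'll check its height and find the knob.

```bash
python3 -c "
from h import *
Hi=Ro.from_euler('z',-HY,degrees=True); s=307/800
d=load('w8'); H=lambda X:Hi.apply(X-np.r_[HO,12]).round(1)
for n,p,z in(('bTL',(316,100),42),('bTR',(459,98),42),('bBR',(459,355),42),('bBL',(315,355),42),('tongueL',(335,90),20),('tongueR',(438,90),20),('lipBL',(277,70),31),('lipBR',(491,70),31),('heelL',(312,404),20),('heelwallL',(308,408),18.5),('pivot',(258,380),29),('knobbase',(275,538),29),('knobtop',(264,585),67)):
  print(n,H(onz(d,(p[0]+.5)*s-.5+100,(p[1]+.5)*s-.5+40,z,True)))
b=load('w1');F=lambda u,v:((u+.5)/2.85-.5+195,(v+.5)/2.85-.5+55)
for n,p,z in(('knobtop',(93,543),67),('knobbase',(97,496),29),('piv',(84,370),29)): print(n,H(onz(b,*F(*p),z,True)))
print('tri top',H(tri(ray(b,*F(93,543),True),ray(d,(264.5)*s-.5+100,585.5*s-.5+40,True))[0]))
a=np.array([-57,48])
"
```

```text
bTL [43.3 22.2 30. ]
bTR [ 43.9 -23.7  30. ]
bBR [-41.  -24.4  30. ]
bBL [-40.8  23.6  30. ]
tongueL [49.4 17.4  8. ]
tongueR [ 49.4 -18.5   8. ]
lipBL [55.5 36.3 19. ]
lipBR [ 55.3 -35.7  19. ]
heelL [-63.9  27.2   8. ]
heelwallL [-65.9  28.9   6.5]
pivot [-52.5  45.5  17. ]
knobbase [-114.3   42.2   17. ]
knobtop [-113.8   41.    55. ]
knobtop [-117.3   42.4   55. ]
knobbase [-111.8   42.9   17. ]
piv [-53.   47.2  17. ]
tri top [-127.9   44.8   31.1]
```

The block runs from -41 to 44 at the seated height, so the stone is seated. The knob is near (-116,42) in the holder frame, a lever angle of about 0.1. I'll grip the knob.

jog_arm(plan=[[[-0.03, -0.02, 0], [0, 0, 0]], [[-0.03, -0.0215, 0], [0, 0, 0]], [[0, 0, 0.025], [0, 0, 0]], [[0, 0, 0.025], [0, 0, 0]], [[0, 0, 0], [0, 0, 0]]], finger_gap=60)

```text
t: 12.9
ee_pos: [436.9, -131.6, 94.8]
orientation: [-3.092, -0.538, 0.005]
ft_force: [-0.7, 1.2, 0.2]
width: 60.0
grasp_force: 0.0
```

```bash
python3 -c "
from h import *
delta(438.2,-132.9,57,HY)
d=snap('wrist','w9'); cv2.imwrite('pics/m9.png',cv2.cvtColor(d['img'],cv2.COLOR_RGB2BGR))"
```

```text
t 12.9 pos [ 436.9 -131.6   94.8] yaw 19.72 move [ 0.9  1.8 37.8] rot [-0.0036  0.0024 -0.0014] F [-0.7  1.2  0.2] w 60.0 g 0.0
```

View pics/m9.png

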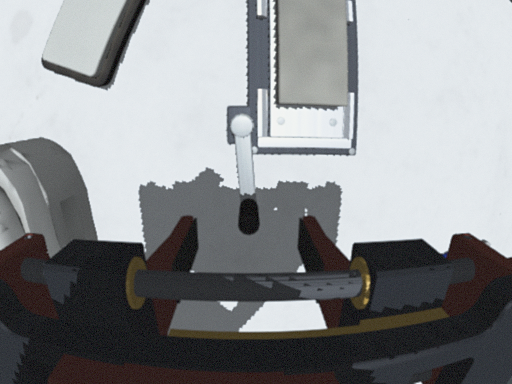

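The knob at (249,218) is centred between the fingertips at columns 194 and 302, and the arm runs to the pivot at (241,125). I'll check its x position, descend and close.

```bash
python3 -c "
from h import *
Hi=Ro.from_euler('z',-HY,degrees=True);d=load('w9')
for p,z in(((249,227),67),((248.5,203),31),((241,125),31),((190,220),78)): print(Hi.apply(onz(d,*p,z,True)-np.r_[HO,12]).round(1))
print(Hi.apply(tool()[0]-np.r_[HO,12]))"
```

```text
[-118.    42.8   55. ]
[-113.6   43.1   19. ]
[-56.7  48.3  19. ]
[-109.4   77.5   66. ]
[-116.51472278   44.05189023   84.17259294]
```

jog_arm(plan=[[[0.0005, 0.0005, 0.019], [0, 0, 0]], [[0, 0, 0.019], [0, 0, 0]], [[0, 0, 0], [0, 0, 0]]])

```text
t: 13.2
ee_pos: [439.2, -132.6, 58.4]
orientation: [-3.093, -0.538, 0.001]
ft_force: [-0.6, -0.6, -0.7]
width: 59.7
grasp_force: 0.0
```

jog_arm(plan=[[[0, 0, 0], [0, 0, 0]], [[0, 0, 0], [0, 0, 0]], [[0, 0, 0], [0, 0, 0]], [[0, 0, 0], [0, 0, 0]], [[0, 0, 0], [0, 0, 0]]], finger_gap=5)

```text
t: 13.62
ee_pos: [439.9, -133.1, 60.6]
orientation: [3.095, 0.537, 0.005]
ft_force: [0.1, -1.0, 0.1]
width: 30.5
grasp_force: 0.0
```

jog_arm(plan=[[[0, 0, 0], [0, 0, 0]], [[0, 0, 0], [0, 0, 0]], [[0, 0, 0], [0, 0, 0]], [[0, 0, 0], [0, 0, 0]], [[0, 0, 0], [0, 0, 0]]], finger_gap=5)

```text
t: 14.03
ee_pos: [439.4, -132.9, 60.0]
orientation: [-3.095, -0.537, -0.003]
ft_force: [-1.1, 1.5, 5.4]
width: 13.5
grasp_force: 30.0
```

```bash
python3 -c "
from h import *
Hi=Ro.from_euler('z',-HY,degrees=True)
print(Hi.apply(tool()[0]-np.r_[HO,12]))"
```

```text
[-115.35347171   42.63534462   48.02281124]
```

Gripped at 13.5 mm, as the knob's diameter predicts. I'll swing it along its arc.

Converted, 8.8 mm is 0.0088, 8.4 mm is 0.0084.

jog_arm(plan=[[[0.0014, 0.0088, 0], [0, 0, 0]], [[0.0027, 0.0084, 0], [0, 0, 0]], [[0.0039, 0.008, 0], [0, 0, 0]], [[0.0051, 0.0073, 0], [0, 0, 0]], [[0.0061, 0.0065, 0], [0, 0, 0]]])

```text
t: 14.45
ee_pos: [469.2, -162.6, 59.9]
orientation: [-3.093, -0.537, 0.002]
ft_force: [-4.5, 6.0, 10.6]
width: 13.5
grasp_force: 30.0
```

```bash
python3 -c "
from h import *
Hi=Ro.from_euler('z',-HY,degrees=True);o=tool()[2]
q=Hi.apply(tool()[0]-np.r_[HO,12]);print(q,Hi.apply(o['ft_force']),np.hypot(q[0]+57,q[1]-48),np.arctan2(48-q[1],-57-q[0]))"
```

```text
[-97.38269866   4.5270465   47.91176665] [-2.24134915  7.17297417 10.59406996] 59.33515009942949 0.822233569955817
```

Converted, 8.7 mm is 0.0087, 8.3 mm is 0.0083.

jog_arm(plan=[[[0.007, 0.0055, -0.0008], [0, 0, 0]], [[0.0077, 0.0044, -0.0008], [0, 0, 0]], [[0.0083, 0.0032, 0], [0, 0, 0]], [[0.0087, 0.002, 0], [0, 0, 0]]])

```text
t: 14.78
ee_pos: [502.7, -165.9, 60.4]
orientation: [-3.092, -0.538, 0.007]
ft_force: [-6.5, 2.7, 0.7]
width: 13.1
grasp_force: 30.0
```

```bash
cat > lv.py <<'E'
from h import *
Hi=Ro.from_euler('z',-HY,degrees=True);o=tool()[2]
q=Hi.apply(tool()[0]-np.r_[HO,12]);print(q,Hi.apply(o['ft_force']),np.hypot(q[0]+57,q[1]-48),np.arctan2(48-q[1],-57-q[0]))
E
python3 lv.py
```

```text
[-67.05226008  -9.90159051  48.35079308] [-5.23234262  4.80298526  0.65578626] 58.767696199345764 1.398900261762071
```

jog_arm(plan=[[[0.0088, 0.0007, 0], [0, 0, 0]], [[0, 0, 0], [0, 0, 0]]])

```text
t: 14.95
ee_pos: [512.9, -163.3, 60.4]
orientation: [-3.092, -0.538, 0.003]
ft_force: [-1.3, 5.1, -2.6]
width: 13.6
grasp_force: 30.0
```

```bash
python3 lv.py
```

```text
[-56.57925704 -10.89448738  48.41295005] [ 0.54769125  5.26855675 -2.60437171] 58.89599025586989 1.5779402177929083
```

Nearly shut. I'll push a little further to find the stop.

Converted, 1 mm is 0.001.

jog_arm(plan=[[[0.001, 0, 0], [0, 0, 0]], [[0.001, 0, 0], [0, 0, 0]], [[0, 0, 0], [0, 0, 0]]])

```text
t: 15.2
ee_pos: [513.7, -163.0, 60.5]
orientation: [-3.093, -0.538, 0.004]
ft_force: [-4.3, 2.7, -4.5]
width: 13.0
grasp_force: 30.0
```

```bash
python3 lv.py
```

```text
[-55.67377115 -10.89785602  48.47064729] [-3.16656667  4.01719744 -4.47349477] 58.91278576136161 1.5933099608158812
```

jog_arm(plan=[[[0.0015, 0, 0], [0, 0, 0]], [[0, 0, 0], [0, 0, 0]], [[0, 0, 0], [0, 0, 0]]])

```text
t: 15.45
ee_pos: [515.0, -162.5, 60.5]
orientation: [-3.093, -0.537, 0.003]
ft_force: [-5.0, 2.6, -4.2]
width: 13.6
grasp_force: 30.0
```

```bash
python3 lv.py
```

```text
[-54.2654947  -10.90600797  48.48153764] [-3.80101851  4.16368183 -4.16446794] 58.96944373509345 1.6171845253257717
```

Converted, 1.5 mm is 0.0015.

jog_arm(plan=[[[0.0015, 0, 0], [0, 0, 0]], [[0, 0, 0], [0, 0, 0]]])

```text
t: 15.62
ee_pos: [515.2, -162.4, 60.4]
orientation: [-3.093, -0.538, 0.007]
ft_force: [-8.6, -2.6, -1.2]
width: 13.6
grasp_force: 30.0
```

```bash
python3 lv.py
```

```text
[-54.05051375 -10.86143851  48.40109189] [-9.00991443  0.46047189 -1.1619614 ] 58.935290047555334 1.6208634234002748
```

jog_arm(plan=[[[0.0015, 0, 0], [0, 0, 0]], [[0, 0, 0], [0, 0, 0]]])

```text
t: 15.78
ee_pos: [515.4, -162.3, 60.4]
orientation: [-3.092, -0.538, 0.011]
ft_force: [-14.4, -5.8, 2.2]
width: 13.6
grasp_force: 30.0
```

```bash
python3 lv.py
```

```text
[-53.86190318 -10.82671632  48.35011396] [-15.48503205  -0.57589749   2.17732199] 58.91035736563553 1.6240905685108182
```

That's the hard stop: the force rises with no further motion. I'll relax, release, retreat upward and look.

Converted, -2 mm is -0.002.

jog_arm(plan=[[[-0.002, 0, 0], [0, 0, 0]], [[0, 0, 0], [0, 0, 0]]])

```text
t: 15.95
ee_pos: [515.1, -162.5, 60.4]
orientation: [-3.093, -0.536, 0.005]
ft_force: [-7.5, -0.3, -3.6]
width: 13.7
grasp_force: 30.0
```

```bash
python3 lv.py
```

```text
[-54.1694343  -10.87199943  48.44252923] [-7.19494276  2.25180144 -3.627523  ] 58.940006948367895 1.6188393289859224
```

jog_arm(plan=[[[0, 0, 0], [0, 0, 0]], [[0, 0, 0], [0, 0, 0]], [[0, 0, 0], [0, 0, 0]], [[0, 0, 0], [0, 0, 0]]], finger_gap=60)

```text
t: 16.28
ee_pos: [519.3, -163.3, 62.0]
orientation: [3.095, 0.537, 0.006]
ft_force: [-0.4, -0.1, 0.1]
width: 36.4
grasp_force: 0.0
```

jog_arm(plan=[[[0, 0, -0.01], [0, 0, 0]], [[0, 0, -0.03], [0, 0, 0]], [[-0.01, 0, -0.03], [0, 0, 0]], [[-0.03, 0, -0.03], [0, 0, 0]], [[-0.02, 0, -0.01], [0, 0, 0]]])

```text
t: 16.7
ee_pos: [463.1, -183.9, 175.1]
orientation: [3.092, 0.539, 0.011]
ft_force: [1.5, -0.7, -0.4]
width: 59.8
grasp_force: 0.0
```

jog_arm(plan=[[[-0.015, 0, 0], [0, 0, 0]], [[0, 0, 0], [0, 0, 0]], [[0, 0, 0], [0, 0, 0]]])

```text
t: 16.95
ee_pos: [447.7, -188.2, 170.8]
orientation: [-3.095, -0.535, -0.003]
ft_force: [0.9, -0.5, -1.0]
width: 60.2
grasp_force: 0.0
```

```bash
python3 -c "
from h import *
d=snap('wrist','w10');a=snap('scene','s10');
w=cv2.resize(cv2.cvtColor(d['img'],cv2.COLOR_RGB2BGR)[0:230,150:350],(520,598),interpolation=cv2.INTER_CUBIC)
s=cv2.resize(cv2.cvtColor(a['img'],cv2.COLOR_RGB2BGR)[90:229,240:305+0],(280,598),interpolation=cv2.INTER_CUBIC)
s=cv2.resize(cv2.cvtColor(a['img'],cv2.COLOR_RGB2BGR)[90:350,240:362],(280,598),interpolation=cv2.INTER_CUBIC)
cv2.imwrite('pics/m10.png',np.hstack([w,s]))"
```

```text
(no output)
```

View pics/m10.png

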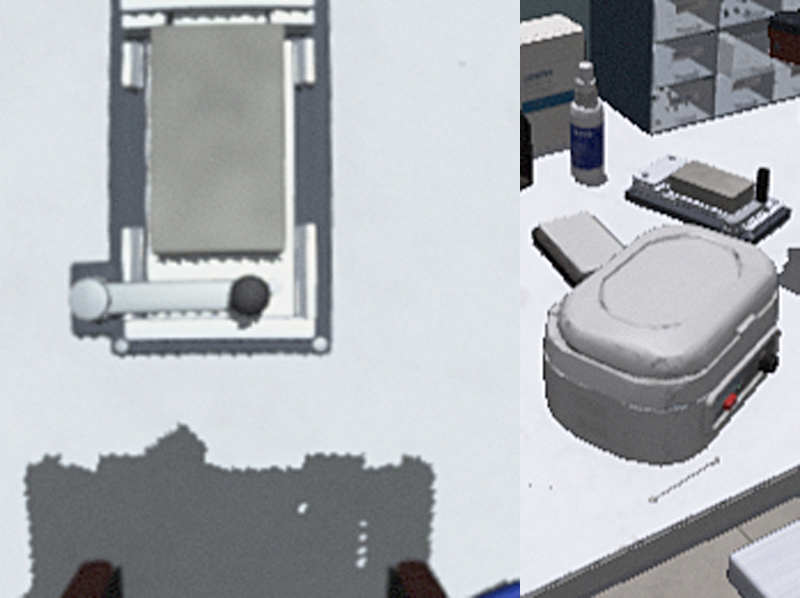

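The lever lies shut across the heel, with the pivot at (92,298) and the knob at (245,296). The stone is flat, the bottle is standing and the gripper is clear, so I'll hand in.

```bash
python3 -c "
from workcell import ctrl
print(ctrl.close_job())"
```

```text
the job is handed in; nothing more can be done
None
```

The stone is seated flat in the pocket under the lip, the lever is swung shut against its stop and released, the bottle is still standing, and the job was handed in at about 17 s; no verdict came back.

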